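# Stack glued cartons and set them in the glue press

### The job

The flaps of these three cartons have just been glued: stack the cartons squarely, each centred on the one below with its long sides in line with the sled, in the middle of the rubber pad on the press sled - red-and-white at the bottom, then brown-and-white, blue-and-yellow on top. Then push the sled by its black handle fully home under the gantry so that the column stays square, and push the red palm knob down until the press plate bears firmly on the column; let go and leave it all clamped there. Do not knock the glue bottle or the glass jar about.

Things in the scene. Friction and masses are not known exactly. Their poses are not given: they have to be found in the camera images.
- red_carton_centre (a point): centre of the closed red-and-white carton, 100 x 66 x 56 mm (x, y, z), about 0.1 kg, flat on the bench; this point is 28 mm above its underside. x axis along the 100 mm side, y along the 66 mm side (the grasp), z up. Boxes of like print far back at the left are no part of the job: its three lie in a row between robot and press
- brown_carton_centre (a point): centre of the closed brown-and-white carton, 90 x 60 x 38 mm, about 0.13 kg; this point is 19 mm above its underside. x axis along the 90 mm side, y along the 60 mm side, z up
- blue_carton_centre (a point): centre of the closed blue-and-yellow carton, 90 x 55 x 30 mm, about 0.15 kg; this point is 15 mm above its underside. x axis along the 90 mm side, y along the 55 mm side, z up
- pad (a point): top centre of the black rubber pad (74 x 112 mm) on the grey press sled, 34 mm above the bench: the column's place; it moves with the sled. Its y axis points along the rails from the gantry to the loading end: the sled is pushed towards -y of it, and the cartons' long sides go along it. The sled plate is 84 mm wide, its upper face at 32 mm; it reaches from 65 mm on the gantry side of this point to 173 mm on the other
- sled_grip (a point): on the axis of the sled's upright black round handle, 150 mm from the pad's centre along the pad's +y and 72 mm above the bench. The handle stands from 32 to 97 mm above the bench; it is 19 mm across at this point, 25 mm at its head and 28 mm at its foot. Same axes as pad
- sled (a joint): travel of the sled along its rails in m: 0 at the outer end of the loading side, 0.19 fully home at the stop, with the pad's centre right under the press plate. It slides with about 2.5 N of friction and stays where it is left
- palm_knob (a point): top centre of the red palm knob (46 mm across, slightly domed) on the shaft of the press plate, 282 mm above the bench when fully raised; pushed straight down it lowers the plate. Same axes as pad
- beam (a point): top centre of the gantry's fixed blue crossbeam, 228 mm above the bench, over the pad's place when the sled is home. The beam is 46 mm along the rails, 160 mm across them and 28 mm high; its two posts leave 96 mm between them for the load. The press plate hangs under it, 78 mm across and 108 mm along the rails. Same axes as pad
- plate_under (a point): centre of the rubber-faced underside of the press plate, 112.5 mm below palm_knob, about 170 mm above the bench when raised: the finished column (top at 158 mm) passes below it with 8 to 12 mm to spare. Same axes as pad
- press_plate (a joint): how far the press plate has been lowered, in m: 0 raised, range 0.03; it meets the finished column at 0.012. It takes 2 to 3 N to push down before it meets something and a brake holds it where it is left. 10 to 15 N on the knob clamps the column well
- red_carton: the red-and-white carton; origin at the centre of its underside
- brown_carton: the brown-and-white carton; origin at the centre of its underside
- blue_carton: the blue-and-yellow carton; origin at the centre of its underside
- glue_bottle_centre (a point): middle of the white glue bottle with a red nozzle, 43 mm across and 120 mm tall, standing behind the press: a bystander
- jam_jar_centre (a point): middle of the empty glass jar, 69 mm across and 80 mm tall, standing to the right in front of the press: a bystander
There are look-alikes about, which are no part of the job. Leave any turquoise look-alike of the red_carton alone. Leave any orange or purple look-alike of the brown_carton alone.

How it is judged:
By the outcome, as a careful person would: the job done as asked, in the order asked, and still so for the second after the job is handed in, with the robot touching nothing.
It also fails if it takes over 72 s, if anything falls off the work surface, if the arm or the gripper's body presses on something with over 40 N, if the wrist force passes 120 N, or if a joint passes its speed limit or range.

### The arm

A 6-joint arm with a two-finger parallel gripper is mounted at the origin on a cart in front of the work surface, level with it; the furniture and walls round the work are solid. World frame = base frame: x ahead of the robot, y to its left, z up, the work surface at z = 0. Lengths are in mm, angles in rad, forces in N, time in s.
With the tool pointing down it reaches from about 300 to 775 mm from the base axis. Payload 14.6 kg.
Tool frame: the origin (TCP) lies between the finger pads; the fingertips stand 17 mm ahead of it and the grasp point (between the pads) lies 2 mm behind it (manip.tip_reach is the distance from the TCP to the fingertips, in mm); z points along the fingers, y is the line along which they close (so a half turn about z gives the same grasp; the last joint's range is limited). The gripper opens to 94 mm and grips with 3 to 60 N. Pads are 16 mm wide; open, the fingers measure 119 mm over their backs; the gripper's body (75 mm by 177 mm) begins 78 mm behind the grasp point.
Start: joints at [1.213, 0.3, 1.521, -0, 1.321, -0.067], TCP at [157.693, 526.899, 222.446] pointing down, gripper open.
Joint ranges: [-3.03, 3.03], [-0.79, 2.21], [0.23, 2.52], [-1.04, 4.18], [0, 3.07], [-2.55, 2.55]. Speed limits (rad/s): [2.22, 2.22, 2.57, 3.14, 3.14, 3.14].

### API

Orientations are given as [roll, pitch, yaw] about the fixed x, y, z axes, in that order (R = Rz(yaw) Ry(pitch) Rx(roll)).
In Python, from cell import manip, viewer gives the robot as it stands.
- The arm moves only by the tool apply_moves, never from a script. Its argument "moves" is a list of rows, each a list of 3 entries, a list of its own where there are three numbers: the shift along the tool's x, y, z each as a share of 0.25 m, from -1 to 1, then the turn, a rotation vector about the tool's x, y, z each as a share of pi rad, from -1 to 1, then the closure, from 0 (fully open) to 1 (shut). In form: [[[dx, dy, dz], [wx, wy, wz], grip], ...]. A call has 1 to 12 rows; each row is the pose to reach, as a shift and turn from the pose commanded when the call began, along the tool's axes at that moment, turning the shorter way round; what a row does not reach only later rows make up. A row lasts 1/12 s, in which the tool goes at most 41.7 mm and 7.16 degrees, less where a joint would pass 70% of its speed; a pose out of reach is approached as far as the arm can. A call with a number of a shift or a turn outside -1 to 1 is refused whole. A call with a gripper value outside its range is refused whole. The fingers move at their own pace and stop on an object; "squeeze" is the grip in N (left out, the last holds). Time passes only in rows, so rows that repeat a pose let the fingers close. It gives the time, the measured TCP pose, the force, the opening and the grip force at its end, in the units of the state.
- manip.read_state(): the state, without advancing time (a new reading comes with each control period).
- viewer.camera(name): name is "side" or "top" or "wrist"; returns the picture (384x512x3 uint8, blue, green, red); there is no depth.
- viewer.camera_info(name): a dict with "camera_matrix" (3x3 intrinsics, pixels), "R" (3x3) and "t" (3): a world point X has camera coordinates R X + t. Camera axes: x right, y down, z forward; pixel columns grow to the right and rows downward; lengths in mm; the calibration is good to about 2 mm. The wrist camera is an equidistant fisheye: a pixel r from the principal point sees the ray r / f radians off the axis. A picture is of the moment at which its call begins: read the wrist's pose just before it. camera_info takes no time and is no camera call; for the wrist camera it gives the pose at the moment of the call.
- manip.sign_off(): hands the job in; it is judged then, once.
The state is a dict: "clock": time; "joints": joint angles; "qd": joint speeds; "effort": joint torques, N m; "eef_pos": TCP position; "eef_rot": TCP orientation; "wrist_force": force on the tool from outside, world axes, zero at the start; "moment": the same for the moment, N m; "finger_gap": finger opening in mm; "finger_force": force on a finger pad.
Only numpy, scipy, OpenCV 4.12 (cv2) and the standard library are available. Lean on these libraries where they do the work, as an engineer would, in place of code of your own. Each camera call takes 0.05 s, during which the arm holds its last target. There are 200 camera calls.

## Working session

There is one attempt and no reset: what is moved stays moved. The work goes in short steps, Python scripts to look and compute and a tool call to move; the robot and the scene stay as the last step left them, time stands still between calls to the robot, and variables do not carry over. Pictures are saved under pics/ and viewed, at most 10 in all, crops included, and the job is handed in when it is done.

Besides the shell and the picture viewer there is one more tool, called after "Emit:" as a command line: name --argument value ..., lists and objects as JSON in quotes. apply_moves: Moves the arm, as the interface text tells. Shift numbers are shares of 0.25 m and turn numbers shares of pi rad, none past 1 either way. Its arguments: {"type":"object","properties":{"moves":{"type":"array"},"squeeze":{"type":"number"}},"required":["moves"]}

```bash
mkdir -p pics; ls; python3 - <<'E'
from cell import manip, viewer
import cv2
s=manip.read_state(); print(s['clock'],s['eef_pos'],s['eef_rot'],manip.tip_reach)
for n in('top','side'):
    im=viewer.camera(n); cv2.imwrite(f'pics/{n}0.png',im)
    i=viewer.camera_info(n); print(n,i)
a=cv2.imread('pics/top0.png');cv2.imwrite('pics/top0b.png',cv2.resize(a,(800,600),interpolation=cv2.INTER_CUBIC))
a=cv2.imread('pics/side0.png');cv2.imwrite('pics/side0b.png',cv2.resize(a,(800,600),interpolation=cv2.INTER_CUBIC))
E
```

```text
pics
0.0 [157.59578495 526.67508636 221.88241353] [-3.14041814e+00 -6.55045263e-05  2.85082382e+00] 17.0
top {'camera_matrix': array([[459.30335391,   0.        , 260.62211033],
       [  0.        , 459.30335391, 185.93937716],
       [  0.        ,   0.        ,   1.        ]]), 'R': array([[ 0.00967444, -0.9999469 ,  0.00354903],
       [-0.99624491, -0.00994388, -0.08600696],
       [ 0.08603768, -0.00270364, -0.99628822]]), 't': array([ -35.01484503,  576.15793682, 1807.43718624])}
side {'camera_matrix': array([[366.98581789,   0.        , 257.63014227],
       [  0.        , 366.98581789, 193.31958815],
       [  0.        ,   0.        ,   1.        ]]), 'R': array([[-0.97729327, -0.21188257, -0.00190803],
       [-0.12964245,  0.60504071, -0.78556895],
       [ 0.16760281, -0.76748389, -0.61877119]]), 't': array([ 532.01472429,  219.5845423 , 1344.69200421])}
```

View pics/top0b.png

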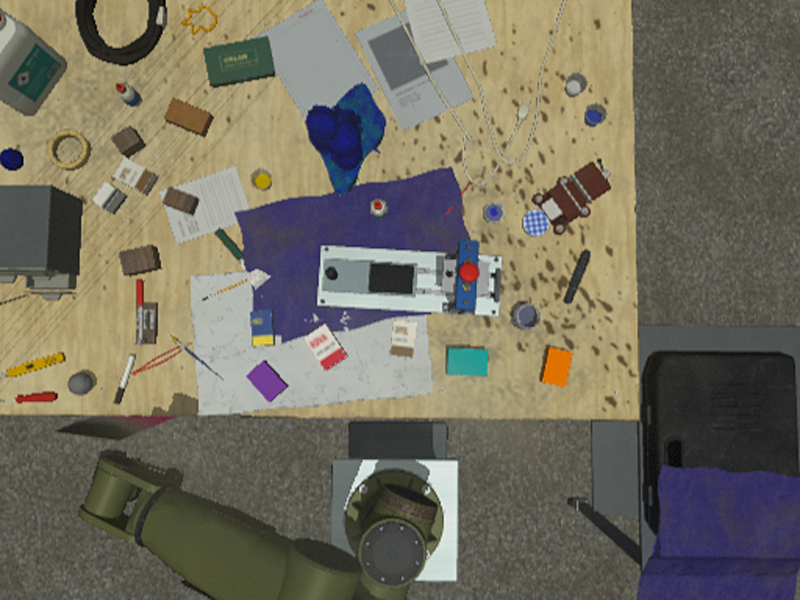

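View pics/side0b.png

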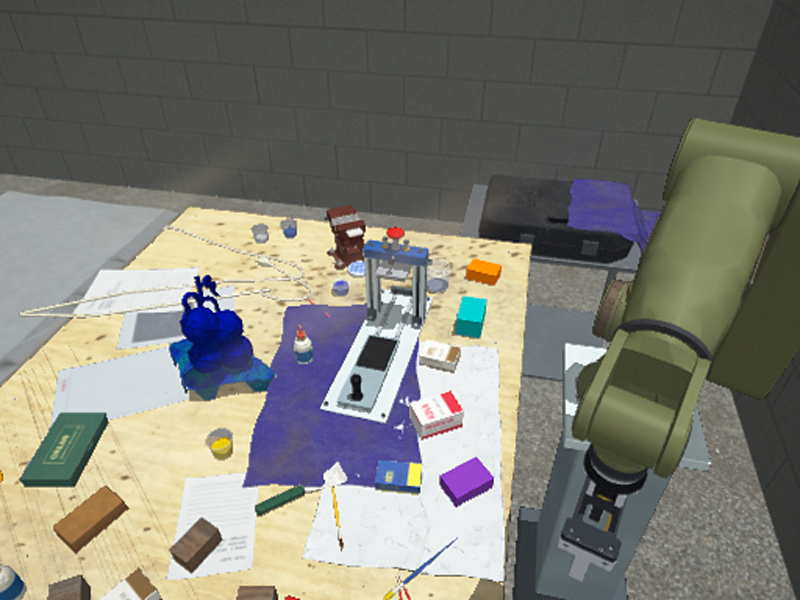

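The top view (800x600) shows these candidates:
- **Red:** red-and-white carton at (325,347). Its look-alike is turquoise at (467,361).
- **Brown:** brown-and-white carton at (404,338). Its look-alikes are purple at (267,381) and orange at (557,366), and there are more boxes of like print far left at (135,175).
- **Blue:** blue-and-yellow carton at (262,328).

The sled handle is at (332,273), the pad at (391,278), the knob at (469,272), the jar at (525,316) and the glue bottle at (378,207). I choose the row at (325,347), (404,338) and (262,328), and I'll check it in a crop.

```bash
cat > h.py <<'E'
import numpy as np, cv2
from cell import manip, viewer
from scipy.spatial.transform import Rotation as Ro
def ray(info,u,v,fish=False):
    K=np.array(info['camera_matrix']);R=np.array(info['R']);t=np.array(info['t'])
    x=(u-K[0,2])/K[0,0];y=(v-K[1,2])/K[1,1]
    if fish:
        r=np.hypot(x,y);d=np.array([np.sin(r)*x/max(r,1e-9),np.sin(r)*y/max(r,1e-9),np.cos(r)])
    else: d=np.array([x,y,1.])
    return -R.T@t, R.T@d
def at_z(info,u,v,z,fish=False):
    c,d=ray(info,u,v,fish); return c+d*(z-c[2])/d[2]
def proj(info,X,fish=False):
    K=np.array(info['camera_matrix']);p=np.array(info['R'])@np.asarray(X,float)+np.array(info['t'])
    if fish:
        th=np.arctan2(np.hypot(p[0],p[1]),p[2]);s=th/np.hypot(p[0],p[1]);return p[:2]*s*K[0,0]+K[:2,2]
    return p[:2]/p[2]*K[0,0]+K[:2,2]
def move_to(pos,rpy):
    """shares for a target pose from current pose"""
    s=manip.read_state();R0=Ro.from_euler('xyz',s['eef_rot'])
    d=R0.inv().apply(np.array(pos)-s['eef_pos'])/250
    w=(R0.inv()*Ro.from_euler('xyz',rpy)).as_rotvec()/np.pi
    return np.round(d,3),np.round(w,4)
E
python3 - <<'E'
from h import *
a=cv2.imread('pics/top0.png')
cv2.imwrite('pics/crop.png',cv2.resize(a[145:255,150:340],(760,440),interpolation=cv2.INTER_CUBIC))
i=viewer.camera_info('top')
for n,u,v,z in [('red',325,347,56),('brown',404,338,38),('blue',262,328,30),('handle',332,273,97),('pad',391,278,34),('knob',469,272,282),('jar',525,316,80),('glue',378,207,120)]:
    print(n,at_z(i,u*.64,v*.64,z).round())
print(viewer.camera_info('wrist'))
E
```

```text
red [431. 174.  56.]
brown [455. -22.  38.]
blue [477. 338.  30.]
handle [612. 156.  97.]
pad [607.  12.  34.]
knob [ 597. -164.  282.]
jar [ 511. -321.   80.]
glue [772.  44. 120.]
{'camera_matrix': array([[297.31863964,   0.        , 251.24971359],
       [  0.        , 297.31863964, 193.61004655],
       [  0.        ,   0.        ,   1.        ]]), 'R': array([[ 0.28630085,  0.95813905, -0.00117437],
       [ 0.92737405, -0.27679947,  0.25171298],
       [ 0.24085097, -0.07315472, -0.96780122]]), 't': array([-549.97018698,  -26.03774401,  389.35305334])}
```

View pics/crop.png

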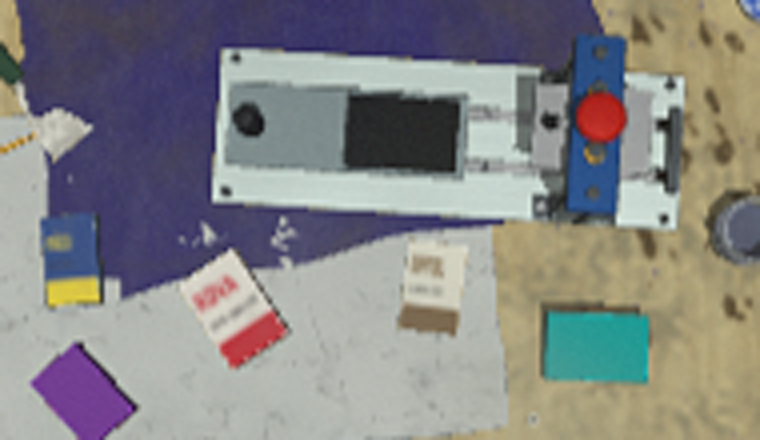

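The crop confirms the choice: red-and-white at (235,308), brown-and-white at (433,287), blue-and-yellow at (72,260). The purple and turquoise boxes are plain look-alikes.

```bash
python3 - <<'E'
from h import *
i=viewer.camera_info('top')
Q={'red':([(232,248),(290,327),(236,367),(181,288)],56),'blue':([(98,213),(103,302),(48,307),(42,217)],30),'brown':([(466,245),(458,334),(400,328),(409,240)],38),'pad':([(348,95),(465,98),(462,172),(344,167)],34),'base':([(222,48),(685,74),(678,228),(213,203)],12)}
for n,(q,z) in Q.items():
    P=np.array([at_z(i,u/4+150-.375,v/4+145-.375,z)[:2] for u,v in q])
    e=P[1]-P[0]+P[2]-P[3]; f=P[2]-P[1]+P[3]-P[0]
    print(n,P.mean(0).round(1),'long',np.linalg.norm(e)/2,'short',np.linalg.norm(f)/2,'ang',np.degrees(np.arctan2(e[1],e[0])))
w=viewer.camera_info('wrist');s=manip.read_state();R0=Ro.from_euler('xyz',s['eef_rot'])
c=-w['R'].T@w['t'];print('cam in tool',R0.inv().apply(c-s['eef_pos']),'axis in tool',R0.inv().apply(w['R'][2]))
for yaw in (np.pi/2,-np.pi/2): print(move_to([430,100,330],[np.pi,0,yaw]))
E
```

```text
red [432.9 173.1] long 94.78750095516494 short 63.86009486489343 ang -143.4344433839635
blue [478.6 337.1] long 88.76505565083491 short 54.97963974542307 ang -174.9385857819748
brown [455.3 -19.9] long 87.35719973297931 short 56.86858398290104 ang 175.08557640377126
pad [607.5  10. ] long 116.83568990473013 short 73.00506755958298 ang -91.3828656447441
base [605.2 -34.6] long 467.3341288894712 short 156.36545971617818 ang -92.58699591018949
cam in tool [  73.02437499    0.44749949 -160.76556408] axis in tool [-2.51776919e-01 -4.40105296e-05  9.67785297e-01]
(array([-1.533, -1.323, -0.431]), array([-3.000e-04,  2.000e-04,  4.074e-01]))
(array([-1.533, -1.323, -0.431]), array([-2.000e-04, -3.000e-04, -5.926e-01]))
```

```bash
python3 - <<'E'
from h import *
print(move_to([600,90,300],[np.pi,0,np.pi]))
E
```

```text
(array([-2.196, -1.167, -0.311]), array([-0.0003, -0.0001, -0.0926]))
```

Emit:
apply_moves --moves '[[[-0.2, -0.1, -0.15], [0, 0, -0.03], 0], [[-0.9, -0.48, -0.31], [0, 0, -0.0926], 0], [[-0.9, -0.48, -0.31], [0, 0, -0.0926], 0], [[-0.9, -0.48, -0.31], [0, 0, -0.0926], 0], [[-0.9, -0.48, -0.31], [0, 0, -0.0926], 0], [[-0.9, -0.48, -0.31], [0, 0, -0.0926], 0], [[-0.9, -0.48, -0.31], [0, 0, -0.0926], 0], [[-0.9, -0.48, -0.31], [0, 0, -0.0926], 0]]'

```text
clock: 0.77
eef_pos: [341.3, 345.0, 301.0]
eef_rot: [3.141, 0.001, 3.138]
wrist_force: [-0.3, 0.0, 0.3]
finger_gap: 94.0
finger_force: 0.0
```

```bash
python3 - <<'E'
from h import *
print(move_to([600,90,300],[np.pi,0,np.pi]))
E
```

```text
(array([-1.039, -1.016,  0.005]), array([ 0.0002,  0.0005, -0.0012]))
```

Emit:
apply_moves --moves '[[[-1, -1, 0.005], [0, 0, 0], 0], [[-1, -1, 0.005], [0, 0, 0], 0], [[-1, -1, 0.005], [0, 0, 0], 0], [[-1, -1, 0.005], [0, 0, 0], 0], [[-1, -1, 0.005], [0, 0, 0], 0], [[-1, -1, 0.005], [0, 0, 0], 0], [[-1, -1, 0.005], [0, 0, 0], 0], [[-1, -1, 0.005], [0, 0, 0], 0], [[-1, -1, 0.005], [0, 0, 0], 0], [[-1, -1, 0.005], [0, 0, 0], 0], [[-1, -1, 0.005], [0, 0, 0], 0], [[-1, -1, 0.005], [0, 0, 0], 0]]'

```text
clock: 1.77
eef_pos: [588.3, 98.5, 298.4]
eef_rot: [3.141, -0.001, -3.141]
wrist_force: [0.8, 0.3, 0.2]
finger_gap: 94.0
finger_force: 0.0
```

```bash
python3 - <<'E'
from h import *
import pickle
i=viewer.camera_info('wrist'); im=viewer.camera('wrist'); cv2.imwrite('pics/w1.png',im); pickle.dump(i,open('w1.pkl','wb'))
print(manip.read_state()['eef_pos'])
cv2.imwrite('pics/w1b.png',cv2.resize(im,(800,600),interpolation=cv2.INTER_CUBIC))
E
```

```text
[588.23074174  98.70232668 298.66486271]
```

View pics/w1b.png

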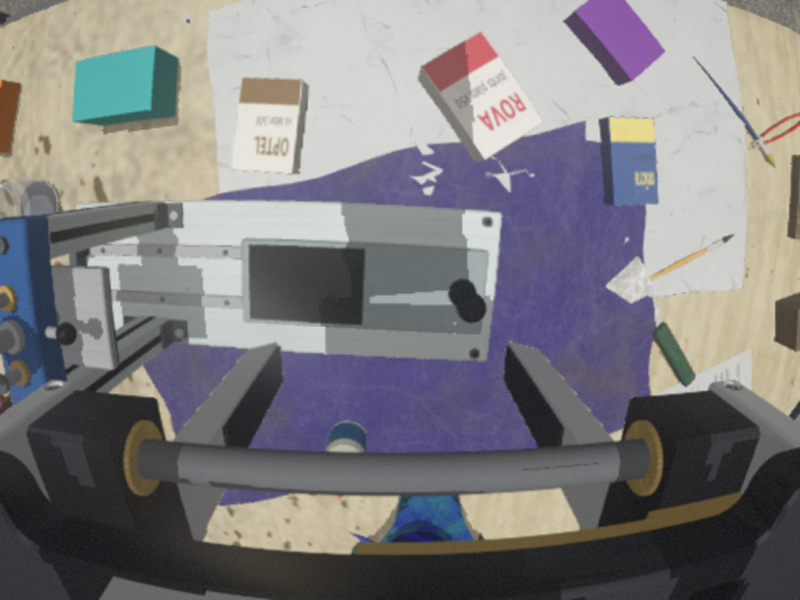

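The wrist view (800x600) shows red at (481,95), brown at (270,125), blue at (630,160), the pad at (306,285), the handle head at (465,295) and the jar at (30,197). I'll enlarge to read the corners.

```bash
python3 - <<'E'
from h import *
im=cv2.imread('pics/w1.png')
f=lambda r0,r1,c0,c1,s:cv2.resize(im[r0:r1,c0:c1],None,fx=s,fy=s,interpolation=cv2.INTER_CUBIC)
a=f(44,118,145,201,4);b=f(15,109,264,350,4);c=f(69,137,379,427,4)
o=np.zeros((380,800,3),np.uint8)
o[:a.shape[0],:a.shape[1]]=a;o[:b.shape[0],230:230+b.shape[1]]=b;o[:c.shape[0],580:580+c.shape[1]]=c
cv2.imwrite('pics/c1.png',o)
cv2.imwrite('pics/c2.png',f(125,235,150,326,4.5))
E
```

```text
(no output)
```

View pics/c1.png

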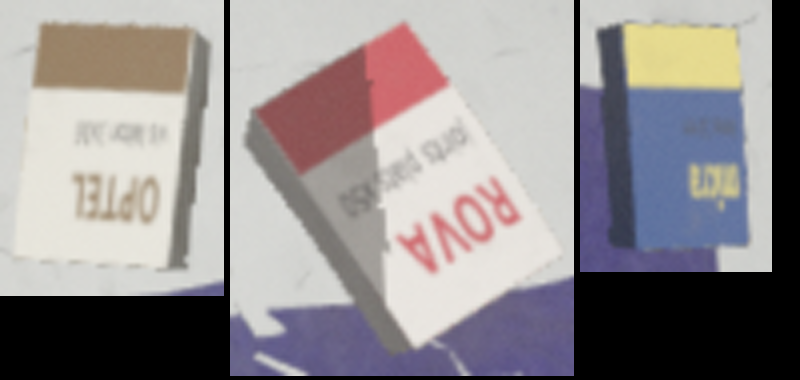

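View pics/c2.png

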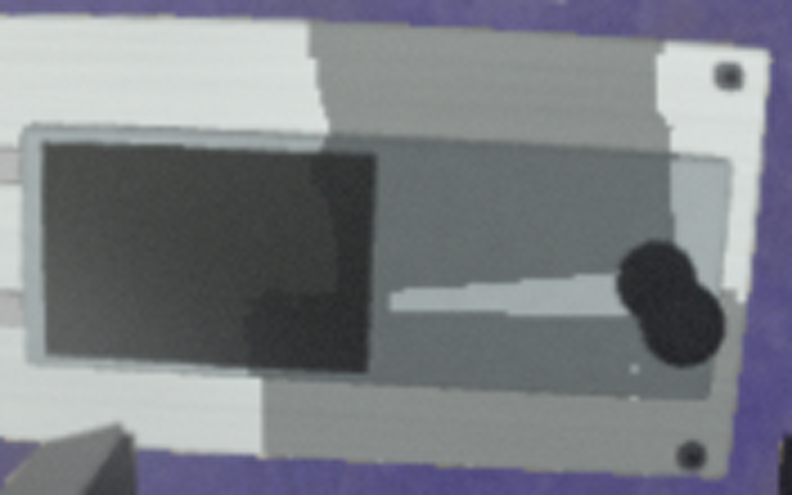

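The crops give clear top-face corners for all three cartons. In c2 the pad corners are (43,143), (377,155), (368,373), (46,354), and the handle head is at (683,325).

```bash
python3 - <<'E'
from h import *
import pickle
i=pickle.load(open('w1.pkl','rb'))
Q={'red':([(175,22),(333,257),(182,350),(27,110)],56,(264,15),4),'blue':([(159,25),(169,245),(55,247),(45,25)],30,(379,69),4),'brown':([(193,27),(170,268),(15,259),(39,24)],38,(145,44),4),
'pad':([(43,143),(377,155),(368,373),(46,354)],34,(150,125),4.5),'sled':([(25,127),(732,159),(712,399),(27,363)],32,(150,125),4.5)}
for n,(q,z,o,s) in Q.items():
    P=np.array([at_z(i,u/s+o[0]-.4,v/s+o[1]-.4,z,True)[:2] for u,v in q])
    e=P[1]-P[0]+P[2]-P[3]; f=P[2]-P[1]+P[3]-P[0]
    print(n,P.mean(0).round(1),'long',np.linalg.norm(e)/2,'short',np.linalg.norm(f)/2,'ang',np.degrees(np.arctan2(e[1],e[0])),np.degrees(np.arctan2(f[1],f[0])))
print('handle',at_z(i,683/4.5+150-.4,325/4.5+125-.4,97,True), 'foot',at_z(i,657/4.5+150-.4,280/4.5+125-.4,35,True))
E
```

```text
red [433.1 177. ] long 98.21098997733816 short 63.344193413466776 ang 33.35498524423442 -55.83273959356521
blue [479.2 340.8] long 87.98750021372467 short 53.82624704532069 ang 4.500572293623096 -83.75647291065935
brown [456.1 -17.2] long 88.1681405018334 short 58.49253437061501 ang -5.635350516192637 -96.00296821973784
pad [607.9  15.7] long 111.12123889100043 short 72.83452256597299 ang 87.04205468970324 -3.0909760417595757
sled [610.3  70. ] long 234.50720744984443 short 82.00477865892714 ang 87.11275465239521 -2.7950919632407105
handle [613.5971717 162.8621325  97.       ] foot [615.09225314 164.48100837  35.        ]
```

```bash
cat > m.py <<'E'
import sys
from h import *
x,y,z,yaw=map(float,sys.argv[1:5]); print(*move_to([x,y,z],[np.pi,0,np.radians(yaw)]), manip.read_state()['eef_pos'].round(1),np.degrees(manip.read_state()['eef_rot'][2]).round(2))
E
python3 m.py 432.5 177.5 130 34
```

```text
[0.622 0.316 0.675] [-1.000e-04 -1.000e-04  8.116e-01] [588.2  98.7 298.7] -179.92
```

Emit:
apply_moves --moves '[[[0.622, 0.316, 0.3], [0, 0, 0.8116], 0], [[0.622, 0.316, 0.3], [0, 0, 0.8116], 0], [[0.622, 0.316, 0.3], [0, 0, 0.8116], 0], [[0.622, 0.316, 0.3], [0, 0, 0.8116], 0], [[0.622, 0.316, 0.675], [0, 0, 0.8116], 0], [[0.622, 0.316, 0.675], [0, 0, 0.8116], 0], [[0.622, 0.316, 0.675], [0, 0, 0.8116], 0], [[0.622, 0.316, 0.675], [0, 0, 0.8116], 0], [[0.622, 0.316, 0.675], [0, 0, 0.8116], 0], [[0.622, 0.316, 0.675], [0, 0, 0.8116], 0], [[0.622, 0.316, 0.675], [0, 0, 0.8116], 0], [[0.622, 0.316, 0.675], [0, 0, 0.8116], 0]]'

```text
clock: 2.82
eef_pos: [432.6, 177.4, 130.3]
eef_rot: [3.141, -0.0, 1.637]
wrist_force: [-0.0, 0.7, -0.9]
finger_gap: 93.9
finger_force: 0.0
```

```bash
python3 m.py 432.5 177.5 130 34
```

```text
[ 0.001 -0.     0.001] [ 2.000e-04 -2.000e-04  3.323e-01] [432.6 177.4 130.3] 93.81
```

Emit:
apply_moves --moves '[[[0, 0, 0], [0, 0, 0.3323], 0], [[0, 0, 0], [0, 0, 0.3323], 0], [[0, 0, 0], [0, 0, 0.3323], 0], [[0, 0, 0], [0, 0, 0.3323], 0], [[0, 0, 0], [0, 0, 0.3323], 0], [[0, 0, 0], [0, 0, 0.3323], 0], [[0, 0, 0], [0, 0, 0.3323], 0], [[0, 0, 0], [0, 0, 0.3323], 0], [[0, 0, 0.1], [0, 0, 0.3323], 0], [[0, 0, 0.2], [0, 0, 0.3323], 0], [[0, 0, 0.2], [0, 0, 0.3323], 0]]'

```text
clock: 3.73
eef_pos: [430.8, 176.7, 76.9]
eef_rot: [-3.14, 0.005, 0.599]
wrist_force: [-0.1, -0.1, -0.3]
finger_gap: 94.0
finger_force: 0.0
```

```bash
python3 m.py 432.5 177.5 30 34
```

```text
[0.008 0.001 0.188] [-0.0005  0.0015  0.0019] [430.8 176.7  76.9] 34.34
```

Emit:
apply_moves --moves '[[[0, 0, 0.1], [0, 0, 0], 0], [[0, 0, 0.18], [0, 0, 0], 0], [[0, 0, 0.2], [0, 0, 0], 0], [[0, 0, 0.2], [0, 0, 0], 0], [[0, 0, 0.2], [0, 0, 0], 0.2], [[0, 0, 0.2], [0, 0, 0], 0.28], [[0, 0, 0.2], [0, 0, 0], 0.4], [[0, 0, 0.2], [0, 0, 0], 0.5], [[0, 0, 0.2], [0, 0, 0], 0.5], [[0, 0, 0.2], [0, 0, 0], 0.5], [[0, 0, 0.2], [0, 0, 0], 0.5], [[0, 0, 0.2], [0, 0, 0], 0.5]]' --squeeze 12

```text
clock: 4.73
eef_pos: [433.7, 176.6, 30.6]
eef_rot: [3.141, -0.001, 0.598]
wrist_force: [-1.6, 0.1, 7.4]
finger_gap: 66.1
finger_force: 12.0
```

```bash
python3 m.py 608 15 140 87.1
```

```text
[ 0.213  0.927 -0.437] [ 2.000e-04 -2.000e-04 -2.936e-01] [433.7 176.6  30.6] 34.25
```

Emit:
apply_moves --moves '[[[0, 0, -0.1], [0, 0, 0], 0.5], [[0, 0, -0.22], [0, 0, -0.03], 0.5], [[0.02, 0.1, -0.34], [0, 0, -0.06], 0.5], [[0.05, 0.22, -0.43], [0, 0, -0.09], 0.5], [[0.08, 0.34, -0.44], [0, 0, -0.12], 0.5], [[0.11, 0.46, -0.44], [0, 0, -0.15], 0.5], [[0.14, 0.58, -0.44], [0, 0, -0.18], 0.5], [[0.16, 0.7, -0.44], [0, 0, -0.21], 0.5], [[0.19, 0.81, -0.44], [0, 0, -0.24], 0.5], [[0.21, 0.9, -0.44], [0, 0, -0.27], 0.5], [[0.213, 0.927, -0.44], [0, 0, -0.2936], 0.5], [[0.213, 0.927, -0.44], [0, 0, -0.2936], 0.5]]'

```text
clock: 5.73
eef_pos: [608.4, 13.4, 139.4]
eef_rot: [-3.141, 0.0, 1.522]
wrist_force: [-1.0, 0.1, -1.6]
finger_gap: 65.8
finger_force: 12.0
```

Emit:
apply_moves --moves '[[[0, 0, 0], [0, 0, 0], 0.5], [[0, 0, 0], [0, 0, 0], 0.5], [[0, 0, 0], [0, 0, 0], 0.5]]'

```text
clock: 5.98
eef_pos: [607.4, 15.6, 140.1]
eef_rot: [-3.142, -0.0, 1.519]
wrist_force: [-0.3, 1.0, -0.7]
finger_gap: 66.1
finger_force: 12.0
```

```bash
python3 m.py 608 15 66 87.1; python3 - <<'E'
from h import *
import pickle
i=viewer.camera_info('wrist'); im=viewer.camera('wrist'); cv2.imwrite('pics/w2.png',im); pickle.dump(i,open('w2.pkl','wb'))
cv2.imwrite('pics/w2b.png',cv2.resize(im,(800,600),interpolation=cv2.INTER_CUBIC))
E
```

```text
[-0.002  0.003  0.296] [-0.     -0.     -0.0003] [607.4  15.6 140.1] 87.04
```

View pics/w2b.png

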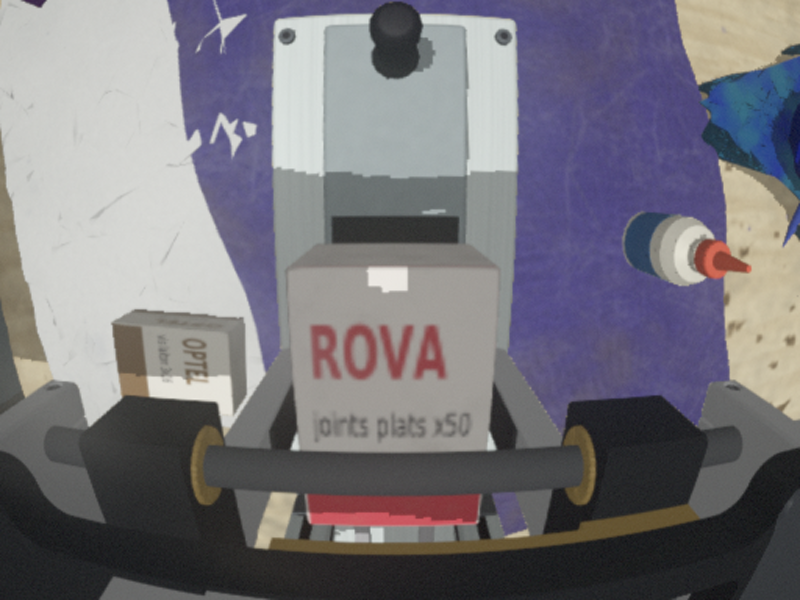

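The held carton sits square. Its top face corners are (288,268), (498,268), (480,523), (306,523). The pad's rear edge runs (332..460, 217) and the sled end corners are (325,25) and (467,25).

```bash
python3 - <<'E'
from h import *
import pickle
i=pickle.load(open('w2.pkl','rb'))
g=lambda u,v,z:at_z(i,(u+.5)*.64-.5,(v+.5)*.64-.5,z,True)[:2]
P=np.array([g(*p,165.5) for p in [(288,268),(498,268),(480,523),(306,523)]])
print('carton top',P.mean(0),P.round(1).tolist())
print('pad edge',g(332,217,34),g(460,217,34)); print('sled end',g(325,25,32),g(467,25,32), 'sled edge @',g(325,170,32),g(467,170,32))
B=np.array([g(323,244,109.5),g(466,244,109.5)]);print('bottom edge',B)
print('handle foot/head',g(396,60,34),g(396,22,97))
E
```

```text
carton top [607.56486832  15.71229035] [[578.5, 66.2], [641.6, 62.9], [638.3, -34.8], [571.9, -31.4]]
pad edge [575.23462984  72.27034893] [648.89670818  68.55691237]
sled end [576.66526671 188.10082187] [659.38846631 184.07311131] sled edge @ [572.65423792  99.79754201] [654.28441968  95.71407827]
bottom edge [[580.860674    65.96347886]
 [640.48910704  62.92785591]]
handle foot/head [616.7208984 161.9642762] [616.41504893 163.09605639]
```

Emit:
apply_moves --moves '[[[-0.006, 0.007, 0.06], [0, 0, 0], 0.5], [[-0.006, 0.007, 0.14], [0, 0, 0], 0.5], [[-0.006, 0.007, 0.21], [0, 0, 0], 0.5], [[-0.006, 0.007, 0.26], [0, 0, 0], 0.5], [[-0.006, 0.007, 0.28], [0, 0, 0], 0.5], [[-0.006, 0.007, 0.29], [0, 0, 0], 0.5], [[-0.006, 0.007, 0.296], [0, 0, 0], 0.5], [[-0.006, 0.007, 0.3], [0, 0, 0], 0.5], [[-0.006, 0.007, 0.302], [0, 0, 0], 0.5], [[-0.006, 0.007, 0.302], [0, 0, 0], 0.5]]'

```text
clock: 6.87
eef_pos: [609.7, 13.3, 65.0]
eef_rot: [3.141, -0.0, 1.52]
wrist_force: [-0.2, -0.4, -1.3]
finger_gap: 66.0
finger_force: 12.0
```

Emit:
apply_moves --moves '[[[0, 0, 0.004], [0, 0, 0], 0.5], [[0, 0, 0.004], [0, 0, 0], 0.5], [[0, 0, 0.004], [0, 0, 0], 0.27], [[0, 0, 0.004], [0, 0, 0], 0.24], [[0, 0, 0.004], [0, 0, 0], 0.2], [[0, 0, 0.004], [0, 0, 0], 0.1], [[0, 0, 0.004], [0, 0, 0], 0.05], [[0, 0, 0.004], [0, 0, 0], 0.05]]'

```text
clock: 7.53
eef_pos: [609.5, 13.3, 63.4]
eef_rot: [-3.141, 0.0, 1.52]
wrist_force: [-0.3, 0.3, 0.9]
finger_gap: 88.4
finger_force: 0.0
```

```bash
python3 m.py 455.5 -18 160 -5.6;python3 m.py 608.7 14.2 160 87.1
```

```text
[-0.156 -0.609 -0.386] [-0.     0.     0.515] [609.5  13.3  63.4] 87.1
[ 0.004 -0.003 -0.386] [-0.  0. -0.] [609.5  13.3  63.4] 87.1
```

Emit:
apply_moves --moves '[[[0, 0, -0.08], [0, 0, 0], 0.03], [[0, 0, -0.2], [0, 0, 0], 0], [[0, 0, -0.34], [0, 0, 0], 0], [[0, 0, -0.386], [0, 0, 0], 0], [[-0.156, -0.609, -0.386], [0, 0, 0.515], 0], [[-0.156, -0.609, -0.386], [0, 0, 0.515], 0], [[-0.156, -0.609, -0.386], [0, 0, 0.515], 0], [[-0.156, -0.609, -0.386], [0, 0, 0.515], 0], [[-0.156, -0.609, -0.386], [0, 0, 0.515], 0], [[-0.156, -0.609, -0.386], [0, 0, 0.515], 0], [[-0.156, -0.609, -0.386], [0, 0, 0.515], 0], [[-0.156, -0.609, -0.386], [0, 0, 0.515], 0]]'

```text
clock: 8.53
eef_pos: [455.3, -18.1, 160.0]
eef_rot: [3.141, -0.0, 0.514]
wrist_force: [0.0, 1.0, -0.7]
finger_gap: 94.2
finger_force: 0.0
```

```bash
python3 m.py 455.5 -18 80 -5.6
```

```text
[0.001 0.    0.32 ] [ 0.000e+00 -1.000e-04  1.946e-01] [455.3 -18.1 160. ] 29.43
```

Emit:
apply_moves --moves '[[[0, 0, 0], [0, 0, 0.1946], 0], [[0, 0, 0], [0, 0, 0.1946], 0], [[0, 0, 0], [0, 0, 0.1946], 0], [[0, 0, 0.1], [0, 0, 0.1946], 0], [[0, 0, 0.2], [0, 0, 0.1946], 0], [[0, 0, 0.32], [0, 0, 0.1946], 0], [[0, 0, 0.4], [0, 0, 0.1946], 0], [[0, 0, 0.4], [0, 0, 0.1946], 0], [[0, 0, 0.4], [0, 0, 0.1946], 0]]'

```text
clock: 9.28
eef_pos: [455.2, -18.0, 59.8]
eef_rot: [-3.142, 0.002, -0.091]
wrist_force: [0.7, -0.6, 0.9]
finger_gap: 94.0
finger_force: 0.0
```

```bash
python3 m.py 455.5 -18 22 -5.6
```

```text
[0.001 0.    0.151] [-0.      0.0005  0.0021] [455.2 -18.   59.8] -5.22
```

Emit:
apply_moves --moves '[[[0.001, 0, 0.06], [0, 0, 0], 0], [[0.001, 0, 0.12], [0, 0, 0], 0], [[0.001, 0, 0.152], [0, 0, 0], 0], [[0.001, 0, 0.152], [0, 0, 0], 0.1], [[0.001, 0, 0.152], [0, 0, 0], 0.25], [[0.001, 0, 0.152], [0, 0, 0], 0.34], [[0.001, 0, 0.152], [0, 0, 0], 0.45], [[0.001, 0, 0.152], [0, 0, 0], 0.55], [[0.001, 0, 0.152], [0, 0, 0], 0.55], [[0.001, 0, 0.152], [0, 0, 0], 0.55], [[0.001, 0, 0.152], [0, 0, 0], 0.55], [[0.001, 0, 0.152], [0, 0, 0], 0.55]]'

```text
clock: 10.28
eef_pos: [456.0, -18.1, 22.5]
eef_rot: [3.142, -0.001, -0.091]
wrist_force: [-1.7, 0.4, 6.3]
finger_gap: 59.9
finger_force: 12.0
```

```bash
python3 m.py 609 14 170 87.1
```

```text
[ 0.598 -0.183 -0.59 ] [ 2.000e-04 -2.000e-04 -5.129e-01] [456.  -18.1  22.5] -5.23
```

Emit:
apply_moves --moves '[[[0, 0, -0.1], [0, 0, 0], 0.55], [[0, 0, -0.24], [0, 0, -0.03], 0.55], [[0, 0, -0.4], [0, 0, -0.07], 0.55], [[0, 0, -0.54], [0, 0, -0.1], 0.55], [[0.04, -0.01, -0.59], [0, 0, -0.14], 0.55], [[0.1, -0.03, -0.59], [0, 0, -0.18], 0.55], [[0.17, -0.05, -0.59], [0, 0, -0.22], 0.55], [[0.25, -0.075, -0.59], [0, 0, -0.26], 0.55], [[0.33, -0.1, -0.59], [0, 0, -0.3], 0.55], [[0.41, -0.125, -0.59], [0, 0, -0.34], 0.55], [[0.48, -0.147, -0.59], [0, 0, -0.38], 0.55], [[0.53, -0.163, -0.59], [0, 0, -0.42], 0.55]]'

```text
clock: 11.28
eef_pos: [592.4, 10.9, 169.0]
eef_rot: [-3.141, 0.0, 1.229]
wrist_force: [-0.8, 0.6, -0.8]
finger_gap: 60.1
finger_force: 11.9
```

```bash
python3 m.py 609 14 170 87.1
```

```text
[ 0.034  0.058 -0.004] [-0.0002  0.     -0.0926] [592.4  10.9 169. ] 70.44
```

Emit:
apply_moves --moves '[[[0.02, 0.03, 0], [0, 0, -0.04], 0.55], [[0.034, 0.058, -0.002], [0, 0, -0.08], 0.55], [[0.034, 0.058, -0.002], [0, 0, -0.0926], 0.55], [[0.034, 0.058, -0.002], [0, 0, -0.0926], 0.55], [[0.034, 0.058, -0.002], [0, 0, -0.0926], 0.55], [[0.034, 0.058, -0.002], [0, 0, -0.0926], 0.55], [[0.034, 0.058, -0.002], [0, 0, -0.0926], 0.55]]'

```text
clock: 11.87
eef_pos: [607.7, 13.5, 170.0]
eef_rot: [-3.142, 0.0, 1.512]
wrist_force: [0.3, 0.3, -1.0]
finger_gap: 59.8
finger_force: 11.9
```

```bash
python3 m.py 609 14 170 87.1; python3 - <<'E'
from h import *
import pickle
i=viewer.camera_info('wrist'); im=viewer.camera('wrist'); cv2.imwrite('pics/w3.png',im); pickle.dump(i,open('w3.pkl','wb'))
cv2.imwrite('pics/w3b.png',cv2.resize(im,(800,600),interpolation=cv2.INTER_CUBIC))
E
```

```text
[ 0.002  0.005 -0.   ] [-0.      0.     -0.0025] [607.7  13.5 170. ] 86.66
```

View pics/w3b.png

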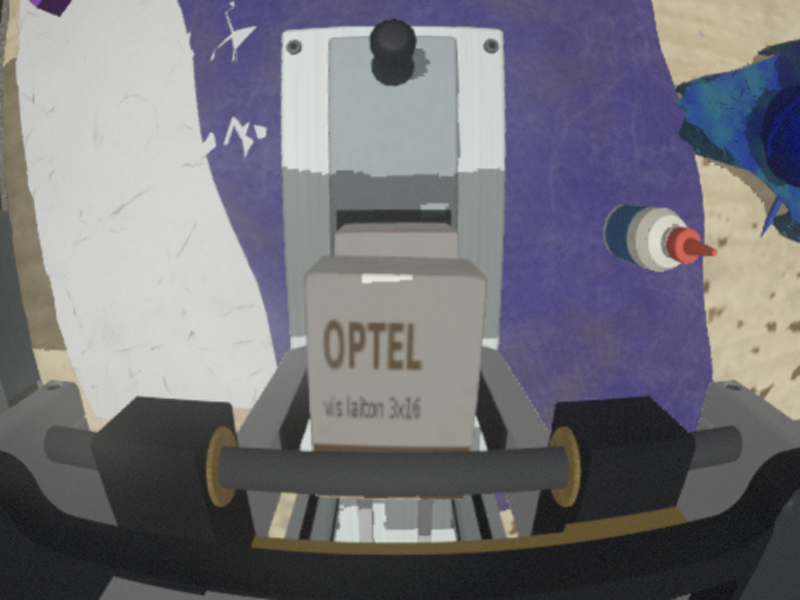

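The brown carton is held squarely, with its top face about (305,275) to (485,275) and (316,497) to (474,497). The red carton is centred on the pad below it.

```bash
python3 - <<'E'
from h import *
import pickle
i=pickle.load(open('w3.pkl','rb'))
g=lambda u,v,z:at_z(i,(u+.5)*.64-.5,(v+.5)*.64-.5,z,True)[:2]
P=np.array([g(*p,185.5) for p in [(305,275),(486,275),(472,497),(317,497)]])
print('top',P.mean(0),P.round(1).tolist())
print('red',g(335,231,90),g(458,231,90)); print('pad',g(337,210,34),g(451,210,34))
for c in [(609.6,13.4)]:
  R=Ro.from_euler('z',87.1,degrees=True).as_matrix()[:2,:2]
  for z,dx,dy in [(34,50,33),(34,50,-33),(90,50,33),(90,50,-33)]:
    p=proj(i,np.r_[np.array(c)+R@np.array([dx,dy]),z],True); print('pred red',((p+.5)/.64-.5).round(1))
im=cv2.imread('pics/w3.png');cv2.imwrite('pics/c3.png',cv2.resize(im[130:185,190:320],None,fx=6,fy=6,interpolation=cv2.INTER_CUBIC))
E
```

```text
top [608.66113619  14.31407145] [[582.2, 60.0], [640.5, 56.6], [636.4, -31.5], [575.6, -27.9]]
red [580.52269849  64.60459075] [644.60484965  60.94451271]
pad [575.45565895  72.85077846] [648.14381378  68.66125527]
pred red [343.6 221.7]
pred red [446.7 221. ]
pred red [332.4 230.4]
pred red [458.9 229.6]
```

View pics/c3.png

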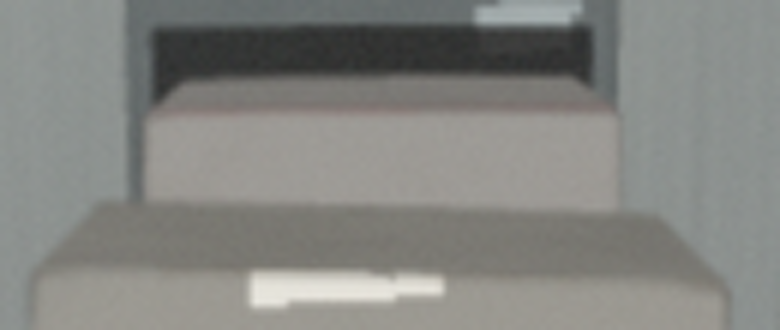

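```bash
python3 - <<'E'
from h import *
import pickle
i=pickle.load(open('w3.pkl','rb'))
g=lambda u,v,z:at_z(i,190+(u+.5)/6-.5,130+(v+.5)/6-.5,z,True)[:2]
for n,a,b,z in [('pad',(152,25),(592,28),34),('redbase',(178,76),(575,76),34),('redtop',(146,112),(617,112),90),('brbot',(100,203),(658,212),147.5),('brtop',(36,272),(725,287),185.5)]:
  A,B=g(*a,z),g(*b,z);d=B-A;print(n,((A+B)/2).round(1),np.linalg.norm(d).round(1),(np.degrees(np.arctan2(d[1],d[0]))+90).round(2))
E
python3 m.py 609.6 13.4 113 87.1
```

```text
pad [611.4  71. ] 73.2 86.3
redbase [611.7  62.6] 66.2 86.71
redtop [612.2  62.3] 64.0 86.72
brbot [611.4  58.2] 58.4 85.77
brtop [611.4  58.1] 57.9 85.43
[0.    0.007 0.228] [ 0.      0.     -0.0024] [607.8  13.5 170. ] 86.67
```

Emit:
apply_moves --moves '[[[-0.002, 0.005, 0.04], [0, 0, -0.0052], 0.55], [[-0.002, 0.005, 0.1], [0, 0, -0.0052], 0.55], [[-0.002, 0.005, 0.16], [0, 0, -0.0052], 0.55], [[-0.002, 0.005, 0.2], [0, 0, -0.0052], 0.55], [[-0.002, 0.005, 0.215], [0, 0, -0.0052], 0.55], [[-0.002, 0.005, 0.222], [0, 0, -0.0052], 0.55], [[-0.002, 0.005, 0.227], [0, 0, -0.0052], 0.55], [[-0.002, 0.005, 0.23], [0, 0, -0.0052], 0.55], [[-0.002, 0.005, 0.231], [0, 0, -0.0052], 0.55], [[-0.002, 0.005, 0.231], [0, 0, -0.0052], 0.55]]'

```text
clock: 12.75
eef_pos: [609.3, 13.0, 112.7]
eef_rot: [3.141, 0.0, 1.53]
wrist_force: [-0.1, -0.9, -1.9]
finger_gap: 60.3
finger_force: 11.9
```

Emit:
apply_moves --moves '[[[0, 0, 0.003], [0, 0, 0], 0.55], [[0, 0, 0.003], [0, 0, 0], 0.55], [[0, 0, 0.003], [0, 0, 0], 0.33], [[0, 0, 0.003], [0, 0, 0], 0.3], [[0, 0, 0.003], [0, 0, 0], 0.26], [[0, 0, 0.003], [0, 0, 0], 0.15], [[0, 0, 0.003], [0, 0, 0], 0.1], [[0, 0, 0.003], [0, 0, 0], 0.05]]'

```text
clock: 13.42
eef_pos: [609.1, 13.0, 111.4]
eef_rot: [-3.142, -0.0, 1.53]
wrist_force: [0.4, -0.3, -0.5]
finger_gap: 86.0
finger_force: 0.0
```

```bash
python3 m.py 609 13 210 87.1; python3 m.py 479 341.5 210 5.2
```

```text
[ 0.    -0.    -0.394] [-0.     -0.      0.0032] [609.1  13.  111.4] 87.67
[ 1.292 -0.573 -0.394] [-0.      0.      0.4582] [609.1  13.  111.4] 87.67
```

Emit:
apply_moves --moves '[[[0, 0, -0.08], [0, 0, 0], 0.03], [[0, 0, -0.2], [0, 0, 0], 0], [[0, 0, -0.3], [0, 0, 0], 0], [[1, -0.44, -0.3], [0, 0, 0.4582], 0], [[1, -0.44, -0.3], [0, 0, 0.4582], 0], [[1, -0.44, -0.3], [0, 0, 0.4582], 0], [[1, -0.44, -0.3], [0, 0, 0.4582], 0], [[1, -0.44, -0.3], [0, 0, 0.4582], 0], [[1, -0.44, -0.3], [0, 0, 0.4582], 0], [[1, -0.44, -0.3], [0, 0, 0.4582], 0], [[1, -0.44, -0.3], [0, 0, 0.4582], 0], [[1, -0.44, -0.3], [0, 0, 0.4582], 0]]'

```text
clock: 14.42
eef_pos: [508.4, 269.2, 186.4]
eef_rot: [-3.142, -0.0, 0.45]
wrist_force: [0.3, -0.2, -0.4]
finger_gap: 94.4
finger_force: 0.0
```

```bash
python3 m.py 479 341.5 80 5.2
```

```text
[ 0.02  -0.311  0.426] [-0.     -0.      0.1144] [508.4 269.2 186.4] 25.8
```

Emit:
apply_moves --moves '[[[0.02, -0.311, 0], [0, 0, 0.1144], 0], [[0.02, -0.311, 0], [0, 0, 0.1144], 0], [[0.02, -0.311, 0.1], [0, 0, 0.1144], 0], [[0.02, -0.311, 0.25], [0, 0, 0.1144], 0], [[0.02, -0.311, 0.4], [0, 0, 0.1144], 0], [[0.02, -0.311, 0.5], [0, 0, 0.1144], 0], [[0.02, -0.311, 0.5], [0, 0, 0.1144], 0], [[0.02, -0.311, 0.5], [0, 0, 0.1144], 0], [[0.02, -0.311, 0.5], [0, 0, 0.1144], 0]]'

```text
clock: 15.17
eef_pos: [480.7, 339.8, 63.4]
eef_rot: [-3.141, -0.002, 0.094]
wrist_force: [-0.5, 1.1, 1.7]
finger_gap: 93.8
finger_force: 0.0
```

```bash
python3 m.py 479 341.5 20 5.2
```

```text
[-0.006 -0.007  0.174] [-0.0003 -0.0007  0.0009] [480.7 339.8  63.4] 5.37
```

Emit:
apply_moves --moves '[[[-0.001, -0.001, 0.06], [0, 0, 0], 0], [[-0.001, -0.001, 0.12], [0, 0, 0], 0], [[-0.001, -0.001, 0.155], [0, 0, 0], 0], [[-0.001, -0.001, 0.167], [0, 0, 0], 0.1], [[-0.001, -0.001, 0.167], [0, 0, 0], 0.25], [[-0.001, -0.001, 0.167], [0, 0, 0], 0.36], [[-0.001, -0.001, 0.167], [0, 0, 0], 0.45], [[-0.001, -0.001, 0.167], [0, 0, 0], 0.55], [[-0.001, -0.001, 0.167], [0, 0, 0], 0.6], [[-0.001, -0.001, 0.167], [0, 0, 0], 0.6], [[-0.001, -0.001, 0.167], [0, 0, 0], 0.6], [[-0.001, -0.001, 0.167], [0, 0, 0], 0.6]]'

```text
clock: 16.17
eef_pos: [479.8, 339.8, 20.2]
eef_rot: [-3.141, -0.001, 0.094]
wrist_force: [-1.5, -0.8, 6.1]
finger_gap: 55.0
finger_force: 12.0
```

```bash
python3 m.py 609 13 190 87.5
```

```text
[ 0.393  1.349 -0.679] [ 1.000e-04 -3.000e-04 -4.562e-01] [479.8 339.8  20.2] 5.38
```

Lift, then carry it over.

Emit:
apply_moves --moves '[[[0, 0, -0.1], [0, 0, 0], 0.6], [[0, 0, -0.24], [0, 0, -0.03], 0.6], [[0, 0, -0.4], [0, 0, -0.06], 0.6], [[0, 0, -0.55], [0, 0, -0.09], 0.6], [[0.02, 0.08, -0.66], [0, 0, -0.12], 0.6], [[0.05, 0.18, -0.679], [0, 0, -0.15], 0.6], [[0.09, 0.3, -0.679], [0, 0, -0.18], 0.6], [[0.125, 0.43, -0.679], [0, 0, -0.21], 0.6], [[0.16, 0.56, -0.679], [0, 0, -0.24], 0.6], [[0.2, 0.69, -0.679], [0, 0, -0.28], 0.6], [[0.24, 0.82, -0.679], [0, 0, -0.31], 0.6], [[0.275, 0.94, -0.679], [0, 0, -0.34], 0.6]]'

```text
clock: 17.17
eef_pos: [570.3, 110.1, 189.2]
eef_rot: [-3.141, 0.0, 1.167]
wrist_force: [0.7, -0.0, -1.2]
finger_gap: 54.9
finger_force: 12.0
```

```bash
python3 m.py 609 13 190 87.5
```

```text
[-0.296  0.295 -0.003] [-2.000e-04  1.000e-04 -1.148e-01] [570.3 110.1 189.2] 66.84
```

Emit:
apply_moves --moves '[[[-0.1, 0.1, -0.003], [0, 0, -0.03], 0.6], [[-0.19, 0.19, -0.003], [0, 0, -0.07], 0.6], [[-0.26, 0.26, -0.003], [0, 0, -0.1], 0.6], [[-0.296, 0.295, -0.003], [0, 0, -0.1148], 0.6], [[-0.296, 0.295, -0.003], [0, 0, -0.1148], 0.6], [[-0.296, 0.295, -0.003], [0, 0, -0.1148], 0.6], [[-0.296, 0.295, -0.003], [0, 0, -0.1148], 0.6], [[-0.296, 0.295, -0.003], [0, 0, -0.1148], 0.6], [[-0.296, 0.295, -0.003], [0, 0, -0.1148], 0.6]]'

```text
clock: 17.92
eef_pos: [608.0, 15.7, 190.3]
eef_rot: [3.142, -0.0, 1.523]
wrist_force: [0.2, -0.1, -1.7]
finger_gap: 55.3
finger_force: 12.0
```

```bash
python3 m.py 609.1 13 149 87.5; python3 - <<'E'
from h import *
import pickle
i=viewer.camera_info('wrist'); im=viewer.camera('wrist'); cv2.imwrite('pics/w4.png',im); pickle.dump(i,open('w4.pkl','wb'))
cv2.imwrite('pics/c4.png',cv2.resize(im[125:225,185:318],None,fx=6,fy=6,interpolation=cv2.INTER_CUBIC))
E
```

```text
[-0.011  0.005  0.165] [ 0.     -0.     -0.0013] [608.   15.7 190.3] 87.27
```

View pics/c4.png

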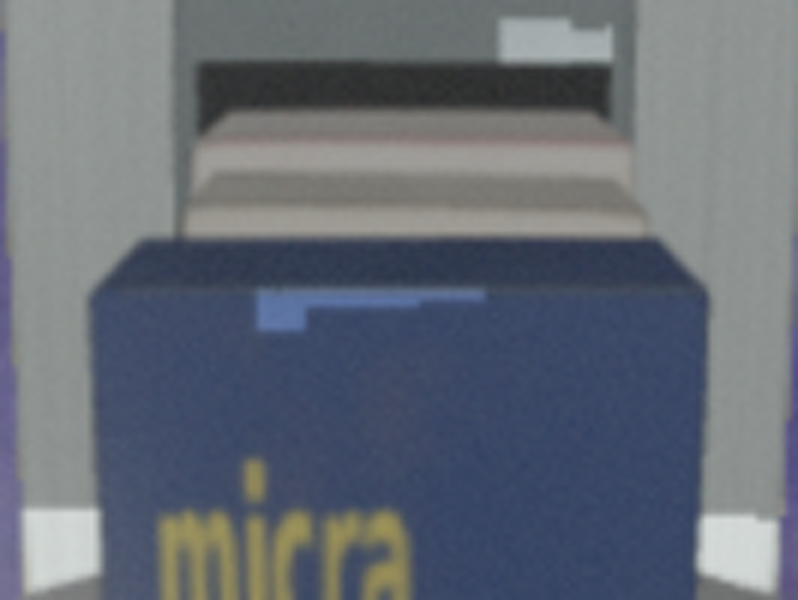

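The crop shows all the edges nearly parallel: pad rear edge at row 63, red top edge at row 141 (195..630), brown top edge at row 207 (187..645), blue top edge at row 296 (92..708).

```bash
python3 - <<'E'
from h import *
import pickle
i=pickle.load(open('w4.pkl','rb'))
g=lambda u,v,z:at_z(i,185+(u+.5)/6-.5,125+(v+.5)/6-.5,z,True)[:2]
for n,a,b,z,h in [('pad',(198,62),(612,65),34,56),('redbase',(228,109),(597,112),34,50),('redtop',(195,141),(630,141),90,50),('brbot',(212,174),(622,180),90,45),('brtop',(187,206),(645,209),128,45),('blbot',(140,239),(658,239),170.1,45),('bltop',(92,296),(708,296),200.1,45)]:
  A,B=g(*a,z),g(*b,z);d=B-A;m=(A+B)/2;c=m-h*np.array([.0506,.9987]);print(n,m.round(1),'centre',c.round(1),np.linalg.norm(d).round(1),(np.degrees(np.arctan2(d[1],d[0]))+90).round(2))
print(manip.read_state()['eef_pos'])
E
```

```text
pad [611.6  70.9] centre [608.7  14.9] 73.6 86.9
redbase [612.5  62.3] centre [610.   12.4] 65.7 86.87
redtop [612.2  62.6] centre [609.6  12.7] 64.0 87.34
brbot [612.6  57.2] centre [610.3  12.3] 60.5 86.5
brtop [612.2  58. ] centre [609.9  13.1] 58.0 86.96
blbot [610.2  60.7] centre [607.9  15.8] 53.5 87.29
bltop [610.3  60.5] centre [608.   15.5] 53.6 87.3
[608.0878071   15.60200025 190.31211274]
```

Emit:
apply_moves --moves '[[[-0.009, 0.005, 0.03], [0, 0, 0], 0.6], [[-0.009, 0.005, 0.08], [0, 0, 0], 0.6], [[-0.009, 0.005, 0.12], [0, 0, 0], 0.6], [[-0.009, 0.005, 0.14], [0, 0, 0], 0.6], [[-0.009, 0.005, 0.15], [0, 0, 0], 0.6], [[-0.009, 0.005, 0.152], [0, 0, 0], 0.6], [[-0.009, 0.005, 0.152], [0, 0, 0], 0.6], [[-0.009, 0.005, 0.152], [0, 0, 0], 0.6]]'

```text
clock: 18.63
eef_pos: [609.6, 12.5, 152.6]
eef_rot: [3.141, -0.0, 1.523]
wrist_force: [-0.0, -0.6, -2.0]
finger_gap: 55.3
finger_force: 12.0
```

```bash
python3 m.py 609.7 12.8 148.3 87.2
```

```text
[0.001 0.    0.017] [ 0.0002 -0.      0.0002] [609.6  12.5 152.6] 87.23
```

Emit:
apply_moves --moves '[[[0.001, 0, 0.006], [0, 0, 0], 0.6], [[0.001, 0, 0.012], [0, 0, 0], 0.6], [[0.001, 0, 0.016], [0, 0, 0], 0.6], [[0.001, 0, 0.019], [0, 0, 0], 0.6], [[0.001, 0, 0.019], [0, 0, 0], 0.6], [[0.001, 0, 0.019], [0, 0, 0], 0.38], [[0.001, 0, 0.019], [0, 0, 0], 0.35], [[0.001, 0, 0.019], [0, 0, 0], 0.3], [[0.001, 0, 0.019], [0, 0, 0], 0.2], [[0.001, 0, 0.019], [0, 0, 0], 0.1], [[0.001, 0, 0.019], [0, 0, 0], 0.05]]'

```text
clock: 19.55
eef_pos: [609.4, 12.7, 147.4]
eef_rot: [-3.142, 0.0, 1.523]
wrist_force: [-0.4, 0.0, -1.1]
finger_gap: 82.6
finger_force: 0.0
```

```bash
python3 m.py 609.7 12.8 215 87.2; python3 m.py 616.5 235 215 87.2
```

```text
[ 0.     0.001 -0.27 ] [-0.      0.      0.0002] [609.4  12.7 147.4] 87.24
[ 0.889 -0.014 -0.27 ] [-0.      0.      0.0002] [609.4  12.7 147.4] 87.24
```

Emit:
apply_moves --moves '[[[0, 0, -0.04], [0, 0, 0], 0.02], [[0, 0, -0.12], [0, 0, 0], 0], [[0, 0, -0.2], [0, 0, 0], 0], [[0, 0, -0.27], [0, 0, 0], 0], [[0.1, 0, -0.27], [0, 0, 0], 0], [[0.25, 0, -0.27], [0, 0, 0], 0], [[0.4, 0, -0.27], [0, 0, 0], 0], [[0.54, 0, -0.27], [0, 0, 0], 0], [[0.6, 0, -0.27], [0, 0, 0], 0], [[0.605, 0, -0.27], [0, 0, 0], 0], [[0.605, 0, -0.27], [0, 0, 0], 0], [[0.605, 0, -0.27], [0, 0, 0], 0]]'

```text
clock: 20.55
eef_pos: [616.8, 162.7, 215.2]
eef_rot: [3.141, 0.0, 1.522]
wrist_force: [0.7, -0.1, -0.7]
finger_gap: 93.8
finger_force: 0.0
```

```bash
python3 m.py 616.5 164 72 87.2
```

```text
[ 0.005 -0.001  0.573] [ 0.      0.0001 -0.    ] [616.8 162.7 215.2] 87.2
```

Emit:
apply_moves --moves '[[[0.003, 0, 0.1], [0, 0, 0], 0], [[0.003, 0, 0.22], [0, 0, 0], 0], [[0.003, 0, 0.34], [0, 0, 0], 0], [[0.003, 0, 0.46], [0, 0, 0], 0], [[0.003, 0, 0.54], [0, 0, 0], 0.2], [[0.003, 0, 0.573], [0, 0, 0], 0.4], [[0.003, 0, 0.573], [0, 0, 0], 0.6], [[0.003, 0, 0.573], [0, 0, 0], 0.7], [[0.003, 0, 0.573], [0, 0, 0], 0.75], [[0.003, 0, 0.573], [0, 0, 0], 0.8], [[0.003, 0, 0.573], [0, 0, 0], 0.9], [[0.003, 0, 0.573], [0, 0, 0], 0.9]]' --squeeze 15

```text
clock: 21.55
eef_pos: [617.0, 164.6, 72.5]
eef_rot: [3.14, -0.0, 1.523]
wrist_force: [0.5, 0.3, -0.3]
finger_gap: 43.9
finger_force: 0.0
```

Emit:
apply_moves --moves '[[[0, 0, 0], [0, 0, 0], 0.9], [[0, 0, 0], [0, 0, 0], 0.9], [[0, 0, 0], [0, 0, 0], 0.9], [[0, 0, 0], [0, 0, 0], 0.9], [[0, 0, 0], [0, 0, 0], 0.9], [[0, 0, 0], [0, 0, 0], 0.9], [[0, 0, 0], [0, 0, 0], 0.9], [[0, 0, 0], [0, 0, 0], 0.9]]'

```text
clock: 22.22
eef_pos: [616.3, 164.6, 71.7]
eef_rot: [-3.141, 0.0, 1.523]
wrist_force: [-6.1, -0.8, 4.2]
finger_gap: 24.0
finger_force: 15.0
```

Emit:
apply_moves --moves '[[[-0.002, -0.003, 0], [0, 0, 0], 0.9], [[-0.007, -0.003, 0], [0, 0, 0], 0.9], [[-0.014, -0.003, 0], [0, 0, 0], 0.9], [[-0.024, -0.003, 0], [0, 0, 0], 0.9], [[-0.037, -0.003, 0], [0, 0, 0], 0.9], [[-0.053, -0.003, 0], [0, 0, 0], 0.9], [[-0.072, -0.003, 0], [0, 0, 0], 0.9], [[-0.093, -0.003, 0], [0, 0, 0], 0.9], [[-0.115, -0.003, 0], [0, 0, 0], 0.9], [[-0.138, -0.003, 0], [0, 0, 0], 0.9], [[-0.161, -0.003, 0], [0, 0, 0], 0.9], [[-0.184, -0.003, 0], [0, 0, 0], 0.9]]'

```text
clock: 23.22
eef_pos: [613.8, 118.0, 71.8]
eef_rot: [3.141, -0.0, 1.522]
wrist_force: [3.5, 2.4, -0.4]
finger_gap: 24.0
finger_force: 15.0
```

Emit:
apply_moves --moves '[[[-0.023, 0, 0], [0, 0, 0], 0.9], [[-0.046, 0, 0], [0, 0, 0], 0.9], [[-0.069, 0, 0], [0, 0, 0], 0.9], [[-0.092, 0, 0], [0, 0, 0], 0.9], [[-0.115, 0, 0], [0, 0, 0], 0.9], [[-0.138, 0, 0], [0, 0, 0], 0.9], [[-0.161, 0, 0], [0, 0, 0], 0.9], [[-0.184, 0, 0], [0, 0, 0], 0.9], [[-0.207, 0, 0], [0, 0, 0], 0.9], [[-0.23, 0, 0], [0, 0, 0], 0.9], [[-0.253, 0, 0], [0, 0, 0], 0.9], [[-0.276, 0, 0], [0, 0, 0], 0.9]]'

```text
clock: 24.22
eef_pos: [610.2, 49.2, 71.7]
eef_rot: [-3.141, 0.0, 1.523]
wrist_force: [-0.9, 3.0, 4.7]
finger_gap: 23.7
finger_force: 15.0
```

Emit:
apply_moves --moves '[[[-0.02, 0, 0], [0, 0, 0], 0.9], [[-0.038, 0, 0], [0, 0, 0], 0.9], [[-0.054, 0, 0], [0, 0, 0], 0.9], [[-0.068, 0, 0], [0, 0, 0], 0.9], [[-0.08, 0, 0], [0, 0, 0], 0.9], [[-0.09, 0, 0], [0, 0, 0], 0.9], [[-0.1, 0, 0], [0, 0, 0], 0.9], [[-0.11, 0, 0], [0, 0, 0], 0.9], [[-0.12, 0, 0], [0, 0, 0], 0.9], [[-0.13, 0, 0], [0, 0, 0], 0.9]]'

```text
clock: 25.05
eef_pos: [608.5, 17.0, 71.7]
eef_rot: [-3.141, 0.0, 1.523]
wrist_force: [-3.9, 2.0, 6.1]
finger_gap: 24.3
finger_force: 15.0
```

Emit:
apply_moves --moves '[[[-0.01, 0, 0], [0, 0, 0], 0.9], [[-0.02, 0, 0], [0, 0, 0], 0.9], [[-0.03, 0, 0], [0, 0, 0], 0.9], [[-0.039, 0, 0], [0, 0, 0], 0.9], [[-0.047, 0, 0], [0, 0, 0], 0.9], [[-0.055, 0, 0], [0, 0, 0], 0.9], [[-0.062, 0, 0], [0, 0, 0], 0.9], [[-0.069, 0, 0], [0, 0, 0], 0.9], [[-0.076, 0, 0], [0, 0, 0], 0.9], [[-0.083, 0, 0], [0, 0, 0], 0.9]]'

```text
clock: 25.88
eef_pos: [607.5, -3.7, 71.7]
eef_rot: [-3.141, 0.0, 1.523]
wrist_force: [-4.1, 2.4, 5.9]
finger_gap: 24.5
finger_force: 15.0
```

Continuing slowly, watching the force.

Emit:
apply_moves --moves '[[[-0.006, 0, 0], [0, 0, 0], 0.9], [[-0.012, 0, 0], [0, 0, 0], 0.9], [[-0.018, 0, 0], [0, 0, 0], 0.9], [[-0.024, 0, 0], [0, 0, 0], 0.9], [[-0.03, 0, 0], [0, 0, 0], 0.9], [[-0.036, 0, 0], [0, 0, 0], 0.9], [[-0.042, 0, 0], [0, 0, 0], 0.9]]'

```text
clock: 26.47
eef_pos: [607.0, -13.2, 71.7]
eef_rot: [-3.141, -0.002, 1.523]
wrist_force: [-2.8, 18.5, 6.5]
finger_gap: 24.1
finger_force: 15.0
```

Emit:
apply_moves --moves '[[[0.003, 0, 0], [0, 0, 0], 0.9], [[0.004, 0, 0], [0, 0, 0], 0.9], [[0.004, 0, 0], [0, 0, 0], 0.72], [[0.004, 0, 0], [0, 0, 0], 0.6], [[0.004, 0, 0], [0, 0, 0], 0.5], [[0.004, 0, 0], [0, 0, 0], 0.4], [[0.004, 0, 0], [0, 0, 0], 0.4], [[0.004, 0, 0], [0, 0, 0], 0.4]]'

```text
clock: 27.13
eef_pos: [607.4, -13.0, 71.6]
eef_rot: [-3.141, 0.0, 1.523]
wrist_force: [1.1, 0.9, -0.4]
finger_gap: 54.9
finger_force: 0.0
```

```bash
python3 m.py 607 -13 150 87.2; python3 m.py 611 68 320 87.2; python3 - <<'E'
from h import *
import pickle
# re-use of side view numerically: red knob blob & top view knob blob, triangulate
L=[]
for n in('top','side'):
    i=viewer.camera_info(n); im=viewer.camera(n); cv2.imwrite(f'pics/{n}5.png',im)
    hsv=cv2.cvtColor(im,cv2.COLOR_BGR2HSV); m=((hsv[...,0]<8)|(hsv[...,0]>172))&(hsv[...,1]>190)&(hsv[...,2]>110)
    k,l,st,c=cv2.connectedComponentsWithStats(m.astype(np.uint8))
    e=proj(i,[599,-164,278]); print(n,'exp',e.round(1),[(c[j].round(1).tolist(),st[j].tolist()) for j in range(1,k) if np.hypot(*(c[j]-e))<25 and st[j,4]>8])
E
```

```text
[ 0.    -0.002 -0.314] [-0.      0.      0.0002] [607.4 -13.   71.6] 87.23
[ 0.324 -0.001 -0.994] [-0.      0.      0.0002] [607.4 -13.   71.6] 87.23
top exp [300.  173.5] [([299.6, 173.8], [294, 168, 12, 12, 109])]
side exp [252.6 147.2] []
```

Emit:
apply_moves --moves '[[[0, 0, -0.1], [0, 0, 0], 0.4], [[0, 0, -0.25], [0, 0, 0], 0.4], [[0, 0, -0.4], [0, 0, 0], 0.4], [[0, 0, -0.55], [0, 0, 0], 0.6], [[0, 0, -0.7], [0, 0, 0], 1], [[0, 0, -0.85], [0, 0, 0], 1], [[0, 0, -0.97], [0, 0, 0], 1], [[0, 0, -1], [0, 0, 0], 1], [[0, 0, -1], [0, 0, 0], 1], [[0, 0, -1], [0, 0, 0], 1], [[0, 0, -1], [0, 0, 0], 1], [[0, 0, -1], [0, 0, 0], 1]]'

```text
clock: 28.23
eef_pos: [607.1, -12.9, 319.8]
eef_rot: [-3.139, -0.0, 1.523]
wrist_force: [-0.8, -0.4, -0.3]
finger_gap: 1.4
finger_force: 0.0
```

```bash
python3 m.py 599.5 -163 318 87.2; python3 - <<'E'
from h import *
i=viewer.camera_info('top');print(at_z(i,299.6,173.8,278))
# sled/handle check in top view via knob->handle distance (handle dark head)
im=viewer.camera('wrist');cv2.imwrite('pics/w5.png',im)
E
```

```text
[-0.601 -0.001  0.007] [-0.0009 -0.      0.0002] [607.1 -12.9 319.8] 87.24
[ 597.93107755 -162.53552847  278.        ]
```

Emit:
apply_moves --moves '[[[-0.1, 0, 0], [0, 0, 0], 1], [[-0.22, 0, 0], [0, 0, 0], 1], [[-0.34, 0, 0], [0, 0, 0], 1], [[-0.46, -0.002, 0], [0, 0, 0], 1], [[-0.56, -0.002, 0], [0, 0, 0], 1], [[-0.6, -0.002, 0.02], [0, 0, 0], 1], [[-0.6, -0.002, 0.05], [0, 0, 0], 1], [[-0.6, -0.002, 0.06], [0, 0, 0], 1], [[-0.6, -0.002, 0.068], [0, 0, 0], 1], [[-0.6, -0.002, 0.068], [0, 0, 0], 1], [[-0.6, -0.002, 0.068], [0, 0, 0], 1]]'

```text
clock: 29.2
eef_pos: [599.9, -161.6, 304.8]
eef_rot: [3.142, -0.0, 1.524]
wrist_force: [0.6, 0.2, 0.9]
finger_gap: 0.8
finger_force: 0.0
```

```bash
python3 m.py 599 -163 286 87.2
```

```text
[-0.006 -0.003  0.075] [ 0.     -0.      0.0007] [ 599.9 -161.6  304.8] 87.32
```

Emit:
apply_moves --moves '[[[0, 0, 0.008], [0, 0, 0], 1], [[0, 0, 0.016], [0, 0, 0], 1], [[0, 0, 0.024], [0, 0, 0], 1], [[0, 0, 0.032], [0, 0, 0], 1], [[0, 0, 0.038], [0, 0, 0], 1], [[0, 0, 0.044], [0, 0, 0], 1], [[0, 0, 0.048], [0, 0, 0], 1], [[0, 0, 0.048], [0, 0, 0], 1]]'

```text
clock: 29.87
eef_pos: [599.7, -162.7, 292.6]
eef_rot: [-3.142, -0.0, 1.523]
wrist_force: [0.0, 1.4, 0.6]
finger_gap: 0.7
finger_force: 0.4
```

Emit:
apply_moves --moves '[[[0, 0, 0.004], [0, 0, 0], 1], [[0, 0, 0.008], [0, 0, 0], 1], [[0, 0, 0.012], [0, 0, 0], 1], [[0, 0, 0.012], [0, 0, 0], 1]]'

```text
clock: 30.2
eef_pos: [599.7, -162.7, 289.5]
eef_rot: [-3.142, -0.0, 1.523]
wrist_force: [-0.3, 0.5, 0.8]
finger_gap: 0.5
finger_force: 0.6
```

Emit:
apply_moves --moves '[[[0, 0, 0.004], [0, 0, 0], 1], [[0, 0, 0.008], [0, 0, 0], 1], [[0, 0, 0.012], [0, 0, 0], 1], [[0, 0, 0.012], [0, 0, 0], 1]]'

```text
clock: 30.53
eef_pos: [599.7, -162.7, 287.5]
eef_rot: [3.141, 0.0, 1.523]
wrist_force: [-1.4, 1.9, 6.9]
finger_gap: 0.4
finger_force: 3.4
```

Emit:
apply_moves --moves '[[[0, 0, 0.003], [0, 0, 0], 1], [[0, 0, 0.006], [0, 0, 0], 1], [[0, 0, 0.008], [0, 0, 0], 1], [[0, 0, 0.008], [0, 0, 0], 1], [[0, 0, 0.008], [0, 0, 0], 1]]'

```text
clock: 30.95
eef_pos: [599.8, -162.7, 287.2]
eef_rot: [3.139, 0.001, 1.523]
wrist_force: [-6.3, 3.7, 18.1]
finger_gap: 0.4
finger_force: 9.1
```

Emit:
apply_moves --moves '[[[0, 0, -0.008], [0, 0, 0], 1], [[0, 0, -0.02], [0, 0, 0], 1], [[0, 0, -0.05], [0, 0, 0], 1], [[0, 0, -0.12], [0, 0, 0], 1], [[0.05, 0, -0.25], [0, 0, 0], 1], [[0.2, 0, -0.3], [0, 0, 0], 1], [[0.35, 0, -0.3], [0, 0, 0], 1], [[0.5, 0, -0.3], [0, 0, 0], 1], [[0.65, 0, -0.3], [0, 0, 0], 1], [[0.8, 0, -0.3], [0, 0, 0], 1], [[0.8, 0, -0.3], [0, 0, 0], 1], [[0.8, 0, -0.3], [0, 0, 0], 1]]'

```text
clock: 31.95
eef_pos: [609.3, 38.6, 359.7]
eef_rot: [-3.141, 0.0, 1.525]
wrist_force: [1.1, -0.9, 0.0]
finger_gap: 0.5
finger_force: 0.0
```

```bash
python3 - <<'E'
from h import *
s=manip.read_state();print(s['eef_pos'],s['wrist_force'])
i=viewer.camera_info('top');w=viewer.camera_info('wrist');im=viewer.camera('wrist');t=viewer.camera('top');cv2.imwrite('pics/w6.png',im);cv2.imwrite('pics/top6.png',t)
# numeric check: colour samples at predicted carton side faces/handle in wrist view, red knob blob
hsv=cv2.cvtColor(im,cv2.COLOR_BGR2HSV)
m=((hsv[...,0]<8)|(hsv[...,0]>172))&(hsv[...,1]>190)&(hsv[...,2]>90)
k,l,st,c=cv2.connectedComponentsWithStats(m.astype(np.uint8))
print('knob pred',proj(w,[599.5,-163,270],True).round(1),[(c[j].round(1).tolist(),st[j].tolist()) for j in range(1,k) if st[j,4]>40])
for n,X in [('blue end',(601.8,-118,143)),('brown end',(601.8,-118,109)),('red end',(602,-113,62)),('handle head',(607,-13,97))]:
    p=proj(w,X,True).round().astype(int); print(n,p, im[p[1]-1:p[1]+2,p[0]-1:p[0]+2].mean((0,1)).round() if 1<p[1]<382 and 1<p[0]<510 else None)
E
```

```text
[609.28734897  38.60467687 359.69500908] [ 1.07871173 -0.87778382  0.0482533 ]
knob pred [250.6 365.3] []
blue end [251 281] [44. 40. 39.]
brown end [251 269] [58. 60. 60.]
red end [251 254] [65. 66. 66.]
handle head [251 203] [69. 69. 67.]
```

```bash
python3 - <<'E'
from h import *
i=viewer.camera_info('side');im=viewer.camera('side');cv2.imwrite('pics/side6.png',im)
for n,y,z in [('knob',-163,272),('plate edge',-109,162),('blue',-118,143),('brown',-118,109),('red',-113,62)]:
    row=[]
    for dx in (-42,-36,-30,-24,-12,0,12,24,30,36,42):
        p=proj(i,(602+dx,y,z)).round().astype(int); row.append(im[p[1],p[0]].tolist())
    print(n,p,row)
t=cv2.imread('pics/top6.png');it=viewer.camera_info('top');h=cv2.cvtColor(t,cv2.COLOR_BGR2HSV)
m=((h[...,0]<8)|(h[...,0]>172))&(h[...,1]>190)&(h[...,2]>110);e=proj(it,[598,-163,268]);k,l,st,c=cv2.connectedComponentsWithStats(m.astype(np.uint8))
print('knob top',e,[c[j].round(1).tolist() for j in range(1,k) if np.hypot(*(c[j]-e))<15 and st[j,4]>8])
E
```

```text
knob [241 147] [[170, 213, 227], [167, 216, 227], [155, 206, 224], [81, 101, 188], [46, 53, 229], [40, 47, 229], [97, 130, 230], [170, 225, 237], [174, 225, 237], [177, 227, 238], [166, 223, 236]]
plate edge [239 179] [[111, 118, 118], [92, 90, 89], [89, 86, 84], [67, 61, 60], [101, 99, 98], [81, 79, 77], [91, 79, 78], [87, 87, 88], [74, 79, 82], [151, 152, 145], [155, 156, 148]]
blue [239 181] [[97, 107, 113], [115, 121, 125], [81, 87, 85], [110, 71, 58], [108, 77, 64], [109, 78, 69], [111, 85, 76], [116, 91, 83], [84, 86, 87], [138, 138, 132], [153, 154, 147]]
brown [240 188] [[116, 118, 132], [141, 143, 146], [128, 133, 135], [157, 163, 163], [152, 158, 157], [152, 159, 159], [152, 160, 160], [150, 156, 157], [70, 71, 69], [130, 130, 122], [159, 160, 148]]
red [240 198] [[26, 26, 34], [120, 119, 147], [164, 166, 165], [156, 160, 160], [160, 163, 165], [157, 160, 160], [160, 162, 165], [157, 158, 161], [137, 138, 132], [131, 129, 119], [80, 77, 72]]
knob top [299.47987064 174.10562085] [[299.5, 174.2]]
```

The end faces of all three cartons are where they should be under the plate, and the knob has lowered. I'm handing in.

```bash
python3 -c "
from cell import manip
print(manip.sign_off())"
```

```text
the job is handed in; nothing more can be done
None
```

The three cartons are stacked red, brown, blue on the pad (column about 2 mm off the pad's centre along the rails), the sled is against its stop, and the column is clamped (about 18 N, a little over your 10–15 N) with the arm clear; handed in at about 32 s.

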